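Pop the analyser's sample hatch with one press

TASK

Get the white finds analyser ready for the next find: with a fingertip, press the front of its green lid down once, then take the finger away and let the lid pop up by itself, and see that it stays open. Do not push or pull the raised lid. Leave the orange-lidded battery box shut, do not pick anything up, and leave the stone, sherd and cup where they are.

Things in the scene. Friction and masses are not known exactly. Their poses are not given: they have to be found in the camera images.
- analyser: White bench analyser with a green lid, fixed on a dark stand set anywhere from 1 to 33 mm high; 180 mm front to back and 140 mm wide, body 95 mm high, lid top 120 mm above its origin, which is the centre of its underside (on the stand); its front is its own -x side, its y runs along the front edge, z is up. The green lid (150 mm front to back, 120 mm wide, 12 mm thick) is hinged along the body's rear (+x) edge with no frame round it.
- analyser_lid_press (a point): Black 22 mm dot on top of the green lid, at the middle of its front, 20 mm from its front edge, 130 mm from the hinge. Press straight down: it sinks 10 mm against 2 to 4 N (5 or more if pushed fast), then meets a stop. The latch lets go at about 6 mm, so press 8 mm or to the stop (force jumps past 6 N); once the finger leaves, the lid rises by itself. A second full press would latch it shut again.
- analyser_lid (a joint): Angle of the green lid, rad: 0 latched shut, negative while pressed down (stop at -0.077), positive when open; it swings its front edge up and back to about 1.15 when fully open, damped, in about 3 to 4 s.
- batterybox_lid_press (a point): The black dot on the orange lid of the black battery box, a unit of the same size and form as the analyser (180 x 140 mm, lid top 120 mm above its own stand, the dot at the middle of the front of its lid, 50 mm forward of the centre of the box). Its lid works in the same way and must be left shut.
- batterybox_lid (a joint): Angle of the orange lid, same meaning; it is 0 (shut) at the start.
- stone_mid (a point): Centre of a loose grey stone, 54 mm across and 31 mm high, standing on the table. Not to be disturbed.
- sherd_mid (a point): Centre of a loose reddish potsherd, about 60 x 40 mm and 16 mm high, flat on the table. Not to be disturbed.
- cup_mid (a point): Centre of a loose blue plastic sample cup, 52 mm across and 50 mm high, upright on the table. Not to be disturbed.

How it is judged:
On the way, in this order (a step that is already met when the one before it is completed fails the run):
1. the green lid is pressed down by the fingers (value of joint analyser_lid below -0.025 rad and contact force between the fingers and analyser_lid above 1 N).
2. the lid has popped and stays open, untouched, for one second (value of joint analyser_lid above 0.95 rad and contact force between each of the arm, the fingers and analyser_lid below 0.2 N), for 1 s.
At the end, for the whole second after the job is handed in: The green lid stands open (above 0.95 rad) and still, the orange lid is shut (within 0.03 rad), and stone, sherd and cup are within 20 mm of where they were (value of joint analyser_lid above 0.95 rad and velocity of joint analyser_lid between -0.05 and 0.05 rad/s and value of joint batterybox_lid between -0.02 and 0.03 rad and distance of each of stone_mid, sherd_mid, cup_mid from where it was at the start of the episode below 0.02 m); the robot touches nothing.
It fails at once if the raised green lid (past 0.3 rad) is pushed or pulled by the robot with more than 2 N: it must rise by itself and not be pressed again (value of joint analyser_lid above 0.3 rad and contact force between any of the fingers, the arm and analyser_lid above 2 N).
It fails at once if the orange battery lid is pressed or opened (value of joint batterybox_lid above 0.08 rad or value of joint batterybox_lid below -0.025 rad).
It fails at once if stone, sherd or cup is picked up or shoved more than 30 mm (distance of any of stone_mid, sherd_mid, cup_mid from where it was at the start of the episode above 0.03 m).
It also fails if it takes over 34 s, if anything falls off the work surface, if the arm or the gripper's body presses on something with over 40 N, if the wrist force passes 120 N, or if a joint passes its speed limit or range.

ROBOT

A 7-joint arm with a two-finger parallel gripper is mounted at the origin on the work surface. World frame = base frame: x ahead of the robot, y to its left, z up, the work surface at z = 0. Lengths are in m, angles in rad, forces in N, time in s.
With the tool pointing down it reaches from about 0.35 to 0.9 m from the base axis. Payload 19.9 kg.
Tool frame: the origin (TCP) lies midway between the tips of the shut fingers; the grasp point (between the pads) lies robot.pinch_z behind it (robot.pinch_z is the distance from the TCP to the grasp point, in m); z points along the fingers, y is the line along which they close (so a half turn about z gives the same grasp; the last joint's range is limited). The gripper opens to 85 mm and grips with 20 to 120 N. Pads are 22 mm wide; open, the fingers measure 114 mm over their backs; the gripper's body (76 mm by 85 mm) begins 54 mm behind the grasp point. The pads swing forward as they close: fully open they stand 13 mm farther back than shut.
Start: joints at [-1.24, 0.417, -0.01, 1.614, 0.005, 1.111, -0.053], TCP at [0.227, 0.582, 0.231] pointing down, gripper open.
Joint ranges: [-2.81, 2.81], [-0.39, 2.02], [-1.27, 1.25], [0.06, 2.57], [-1.19, 4.33], [0.19, 2], [-2.82, 2.82]. Speed limits (rad/s): [1.89, 1.89, 2.39, 2.39, 3.01, 3.01, 3.01].

INTERFACE

Orientations are given as a unit quaternion [w, x, y, z].
In Python, from bench import robot gives the robot as it stands.
- The arm moves only by the tool play_rows, never from a script. Its argument "plan" is a list that holds one entry, the list of rows, each a list of 4 numbers: the shift along the tool's x, y, z in cm, then the turn about the tool's z in degrees. In form: [[[dx, dy, dz, spin], ...]]. A call has exactly 10 rows; each row shifts and turns the commanded pose from where the row before left it, along the tool's axes as they then stand; what a row does not reach is not made up. A row lasts 1/10 s, in which the tool goes at most 50 mm and 8.59 degrees, less where a joint would pass 70% of its speed; a pose out of reach is approached as far as the arm can. A call with a gripper value outside its range is refused whole. "gripper" is the closure, from 0 (fully open) to 1 (shut), set as the call begins (left out, the last holds). The fingers move at their own pace and stop on an object; "grip_force" is the grip in N (left out, the last holds). Time passes only in rows, so rows that do not move let the fingers close, or fill a call up. It gives the time, the measured TCP pose, the force, the opening and the grip force at its end, in the units of the state.
- robot.sense(): the state, without advancing time (a new reading comes with each control period).
- robot.snapshot(name): name is "scene" or "top"; returns a dict with "frame" (420x560x3 uint8, red, green, blue), "camera_matrix" (3x3 intrinsics, pixels), "R" (3x3) and "t" (3): a world point X has camera coordinates R X + t. Camera axes: x right, y down, z forward; pixel columns grow to the right and rows downward; lengths in m; the calibration is good to about 2 mm. A picture is of the moment at which its call begins. There is no depth.
- robot.hand_in(): hands the job in; it is judged then, once.
The state is a dict: "time": time; "joint_positions": joint angles; "dq": joint speeds; "tau": joint torques, N m; "tool_pos": TCP position; "orientation": TCP orientation; "ft_force": force on the tool from outside, world axes, zero at the start; "moment": the same for the moment, N m; "width": finger opening in m; "grip_force": force on a finger pad.
Only numpy, scipy, OpenCV 4.12 (cv2) and the standard library are available. Lean on these libraries where they do the work, as an engineer would, in place of code of your own. Each camera call takes 0.05 s, during which the arm holds its last target. There are 200 camera calls.

## Working session

There is one attempt and no reset: what is moved stays moved. The work goes in short steps, Python scripts to look and compute and a tool call to move; the robot and the scene stay as the last step left them, time stands still between calls to the robot, and variables do not carry over. Pictures are saved under pics/ and viewed, at most 10 in all, crops included, and the job is handed in when it is done.

Besides the shell and the picture viewer there is one more tool, called after "Request:" as name(argument=value, ...) on one line, values as JSON. play_rows: Moves the arm, as the interface text tells. Its arguments: {"type":"object","properties":{"plan":{"type":"array"},"gripper":{"type":"number"},"grip_force":{"type":"number"}},"required":["plan"]}

```bash
mkdir -p pics
python3 - <<'E'
from bench import robot
import cv2, pickle
s=robot.sense(); print({k:s[k] for k in("time","tool_pos","orientation","width","ft_force")}, robot.pinch_z)
d={n:robot.snapshot(n) for n in("scene","top")}
pickle.dump(d,open("d0.pkl","wb"))
for n in d:
    cv2.imwrite(f"pics/{n}0.png",d[n]["frame"][:,:,::-1]); print(n,d[n]["camera_matrix"].tolist(),d[n]["R"].tolist(),d[n]["t"].tolist())
E
```

```text
{'time': 0.0, 'tool_pos': array([0.22692642, 0.58194823, 0.23063623]), 'orientation': array([-6.47552023e-05,  1.84819074e-01,  9.82772344e-01, -6.52101968e-04]), 'width': 0.08547053125224462, 'ft_force': array([ 0.98338289, -0.50787623, -0.2765163 ])} 0.0187
scene [[534.2038140615246, 0.0, 286.80800948100256], [0.0, 534.2038140615246, 212.4637854148045], [0.0, 0.0, 1.0]] [[-0.718047912994316, 0.6956439878065976, -0.02205984752987509], [0.47535660230382204, 0.46702176683918756, -0.7456049690986302], [-0.5083731850625809, -0.5458663861486046, -0.6660229674586224]] [0.41316861314119124, -0.19206971085693092, 1.6786399342805494]
top [[424.52645158320456, 0.0, 280.63133313257515], [0.0, 424.52645158320456, 213.8749133169723], [0.0, 0.0, 1.0]] [[0.013172950301766611, -0.9996887389540065, 0.021187227022321897], [-0.9909474388127549, -0.0158830623841711, -0.1333075460720137], [0.13360257067432763, -0.01923937467405716, -0.990848222267852]] [-0.023200682606464632, 0.6143832899865226, 1.169184753097215]
```

View pics/scene0.png

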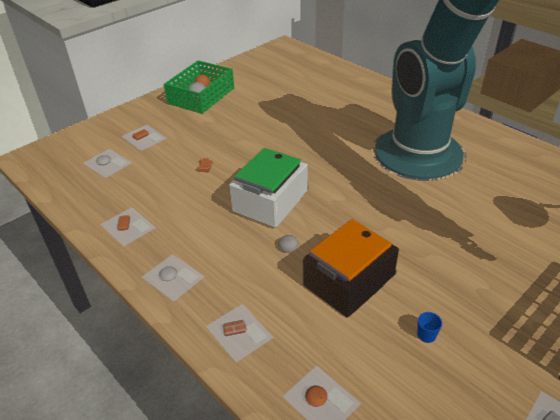

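View pics/top0.png

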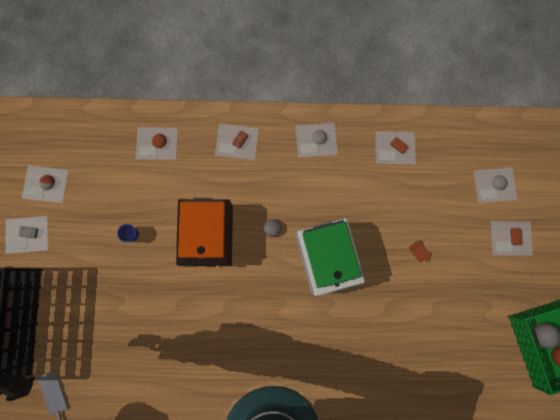

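The scene view shows the green lid's dot at about (278,156) and the orange lid's at (366,234). The top view has them at (337,274) and (201,250), with the stone at (273,228), sherd at (420,252) and cup at (128,233). Next I triangulate the dot.

```bash
cat > h.py <<'E'
import numpy as np, cv2
def P(c): return np.array(c["camera_matrix"])@np.c_[c["R"],c["t"]]
def proj(c,X):
    p=P(c)@np.r_[X,1]; return p[:2]/p[2]
def tri(a,pa,b,pb):
    X=cv2.triangulatePoints(P(a),P(b),np.array(pa,float),np.array(pb,float))[:,0]; return X[:3]/X[3]
def dot(c,p,r=8):
    f=c["frame"].astype(int); u,v=p; w=f[v-r:v+r+1,u-r:u+r+1].max(2)
    m=np.clip(w.max()*0.7-w,0,None); m[w>w.max()*.5]=0
    n,l,s,ce=cv2.connectedComponentsWithStats((m>0).astype(np.uint8))
    k=1+np.argmin(np.hypot(*(ce[1:]-r).T)); m=m*(l==k)
    ys,xs=np.mgrid[-r:r+1,-r:r+1]
    return np.array([u+(m*xs).sum()/m.sum(), v+(m*ys).sum()/m.sum()]), s[k,4]
E
python3 - <<'E'
import pickle; from h import *
d=pickle.load(open("d0.pkl","rb")); S,T=d["scene"],d["top"]
for a,b in(((278,156),(337,274)),((366,234),(201,250))):
    (pa,na),(pb,nb)=dot(S,a),dot(T,b); X=tri(S,pa,T,pb); print(pa,na,pb,nb,X,proj(S,X)-pa,proj(T,X)-pb)
print(proj(S,[.227,.582,.231]),proj(T,[.227,.582,.231]))
im=cv2.resize(T["frame"][200:310,280:390,::-1],None,fx=5,fy=5,interpolation=cv2.INTER_CUBIC)
cv2.imwrite("pics/crop.png",im)
# yaw from green lid in top
h=cv2.cvtColor(T["frame"],cv2.COLOR_RGB2HSV); m=cv2.inRange(h,(45,120,50),(75,255,255)); m[:,400:]=0
c=max(cv2.findContours(m,0,2)[0],key=cv2.contourArea); box=cv2.boxPoints(cv2.minAreaRect(c)); print(box)
p=P(T)
for q in box:
    z=.13; A=p[:2,:2]-np.outer(q,p[2,:2]); bb=q*(p[2,2]*z+p[2,3])-(p[:2,2]*z+p[:2,3]); print(np.linalg.solve(A,bb))
E
```

```text
[277.92305266 155.72090823] 27 [337.36535681 274.50903535] 54 [ 0.44679257 -0.16239818  0.13231015] [0.22457927 0.02034537] [ 0.27394087 -0.25549711]
[365.75170899 233.54638189] 41 [200.57306809 249.67039658] 48 [0.50629468 0.19522877 0.12220671] [ 0.21004035 -0.00583347] [ 0.2254053  -0.18358444]
[604.84668138 220.00353497] [ 16.41216043 368.47686808]
[[301.8302  232.90569]
 [344.7547  220.64153]
 [360.49054 275.71698]
 [317.56604 287.98114]]
[ 0.55314441 -0.06888916]
[ 0.58737649 -0.18229401]
[ 0.44378732 -0.22233631]
[ 0.41096368 -0.1105439 ]
```

View pics/crop.png

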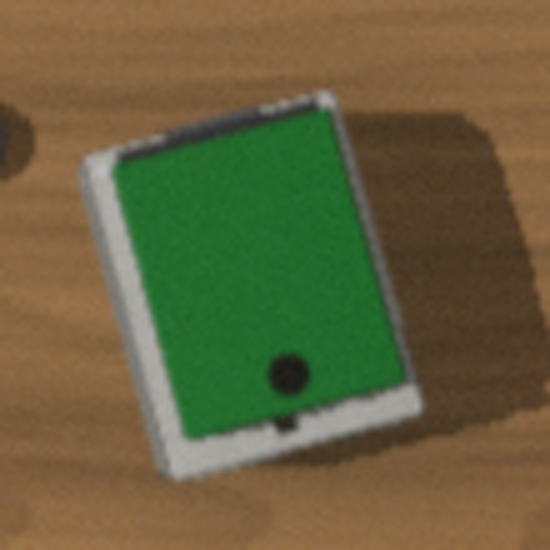

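The dot is at about (0.447, -0.162, 0.132), and the front faces the robot. I'll travel at constant height with the fingers shut: -47.5 cm in tool x, -61.4 cm in tool y.

Request:
play_rows(plan=[[[-1.6, -2.0, 0, 0], [-1.6, -2.0, 0, 0], [-1.6, -2.0, 0, 0], [-1.6, -2.0, 0, 0], [-1.6, -2.0, 0, 0], [-1.6, -2.0, 0, 0], [-1.6, -2.0, 0, 0], [-1.6, -2.0, 0, 0], [-1.6, -2.0, 0, 0], [-1.6, -2.0, 0, 0]]], gripper=1)

```text
time: 1.1
tool_pos: [0.3036, 0.3367, 0.2311]
orientation: [-0.0, 0.185, 0.983, -0.0]
ft_force: [-0.6, -0.8, 1.0]
width: -0.0002
grip_force: 0.0
```

Request:
play_rows(plan=[[[-1.6, -2.0, 0, 0], [-1.6, -2.0, 0, 0], [-1.6, -2.0, 0, 0], [-1.6, -2.0, 0, 0], [-1.6, -2.0, 0, 0], [-1.6, -2.0, 0, 0], [-1.6, -2.0, 0, 0], [-1.6, -2.0, 0, 0], [-1.6, -2.0, 0, 0], [-1.6, -2.0, 0, 0]]])

```text
time: 2.1
tool_pos: [0.3799, 0.0923, 0.2313]
orientation: [-0.0, 0.185, 0.983, -0.0]
ft_force: [1.0, -0.2, 0.3]
width: 0.0002
grip_force: 0.0
```

Request:
play_rows(plan=[[[-1.7, -2.3, 0, 0], [-1.7, -2.3, 0, 0], [-1.7, -2.3, 0, 0], [-1.7, -2.3, 0, 0], [-1.7, -2.3, 0, 0], [-1.7, -2.3, 1, 0], [-1.7, -2.3, 1, 0], [-1.7, -2.3, 1, 0], [-1.2, -1.8, 1, 0], [-0.7, -1.0, 1, 0]]])

```text
time: 3.1
tool_pos: [0.4472, -0.1623, 0.1808]
orientation: [-0.0, 0.186, 0.983, -0.0]
ft_force: [-0.1, 0.8, -0.3]
width: 0.0002
grip_force: 0.0
```

Run:
```python
from bench import robot; from h import *
s=robot.sense(); print(s["time"],s["tool_pos"],s["ft_force"])
fs=[]
for n in("scene","top"):
    c=robot.snapshot(n); p=proj(c,s["tool_pos"]); q=proj(c,[.447,-.162,.132]); print(n,p,q)
    u,v=q.astype(int); f=np.ascontiguousarray(c["frame"][v-60:v+40,u-50:u+50,::-1])
    fs.append(cv2.resize(f,None,fx=4,fy=4,interpolation=cv2.INTER_CUBIC)); print("crop origin",u-50,v-60)
cv2.imwrite("pics/near.png",np.hstack(fs))
```

```text
3.1 [ 0.44717688 -0.16225344  0.18075822] [-0.0977349   0.78669817 -0.30212954]
scene [277.48092316 140.94064415] [278.19656994 155.92649462]
crop origin 228 95
top [340.59326679 274.24506427] [337.46741818 274.1698501 ]
crop origin 287 214
```

View pics/near.png

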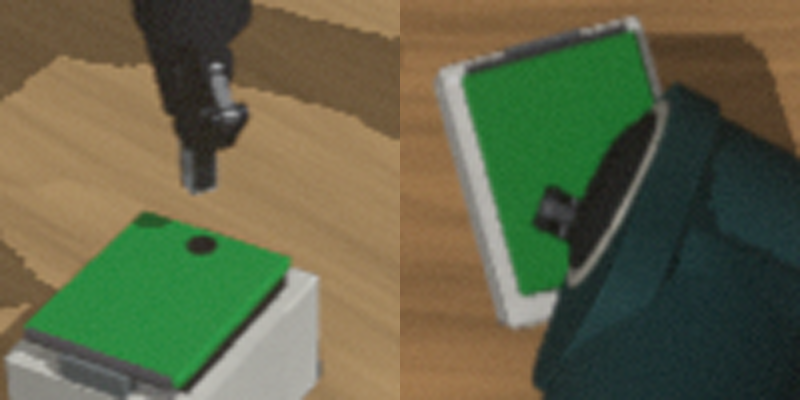

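The left half shows the shut fingertip at about (277,142), directly over the dot at (278,156). In the top half the fingers sit over the lid's front middle. I'll go straight down.

Request:
play_rows(plan=[[[0, 0, 0.5, 0], [0, 0, 0.5, 0], [0, 0, 0.5, 0], [0, 0, 0.5, 0], [0, 0, 0.5, 0], [0, 0, 0.5, 0], [0, 0, 0.4, 0], [0, 0, 0.3, 0], [0, 0, 0.2, 0], [0, 0, 0.1, 0]]])

```text
time: 4.2
tool_pos: [0.4472, -0.1605, 0.1412]
orientation: [-0.0, 0.185, 0.983, -0.0]
ft_force: [-0.4, 0.4, -0.6]
width: -0.0
grip_force: 0.0
```

Request:
play_rows(plan=[[[0, 0, 0.1, 0], [0, 0, 0.1, 0], [0, 0, 0.1, 0], [0, 0, 0.1, 0], [0, 0, 0.1, 0], [0, 0, 0.1, 0], [0, 0, 0.1, 0], [0, 0, 0.1, 0], [0, 0, 0.1, 0], [0, 0, 0.1, 0]]])

```text
time: 5.2
tool_pos: [0.4472, -0.1605, 0.1313]
orientation: [-0.0, 0.185, 0.983, -0.0]
ft_force: [-1.6, -0.2, 1.9]
width: -0.0001
grip_force: 0.9
```

Contact has probably just begun. I'll continue in half-steps.

Request:
play_rows(plan=[[[0, 0, 0.1, 0], [0, 0, 0.1, 0], [0, 0, 0.1, 0], [0, 0, 0.1, 0], [0, 0, 0.1, 0], [0, 0, 0, 0], [0, 0, 0, 0], [0, 0, 0, 0], [0, 0, 0, 0], [0, 0, 0, 0]]])

```text
time: 6.2
tool_pos: [0.4473, -0.1605, 0.1264]
orientation: [0.0, 0.185, 0.983, -0.0]
ft_force: [-1.4, -0.0, 1.2]
width: 0.0001
grip_force: 0.8
```

Request:
play_rows(plan=[[[0, 0, 0.1, 0], [0, 0, 0.1, 0], [0, 0, 0, 0], [0, 0, 0, 0], [0, 0, 0, 0], [0, 0, 0, 0], [0, 0, 0, 0], [0, 0, 0, 0], [0, 0, 0, 0], [0, 0, 0, 0]]])

```text
time: 7.2
tool_pos: [0.4473, -0.1605, 0.1243]
orientation: [0.0, 0.185, 0.983, -0.0]
ft_force: [-0.2, 0.7, 1.6]
width: 0.0001
grip_force: 0.8
```

Request:
play_rows(plan=[[[0, 0, 0.1, 0], [0, 0, 0.1, 0], [0, 0, 0, 0], [0, 0, 0, 0], [0, 0, 0, 0], [0, 0, 0, 0], [0, 0, 0, 0], [0, 0, 0, 0], [0, 0, 0, 0], [0, 0, 0, 0]]])

```text
time: 8.2
tool_pos: [0.4474, -0.1605, 0.1226]
orientation: [0.0, 0.185, 0.983, 0.0]
ft_force: [-3.3, 0.4, 10.6]
width: -0.0003
grip_force: 5.5
```

The stop was met at z = 0.1226 with 10.6 N, so the press was full. I'll lift straight up fast, then move off to the right.

Request:
play_rows(plan=[[[0, 0, -2, 0], [0, 0, -4, 0], [0, 0, -4, 0], [0, 0, -4, 0], [0, -1.5, -3, 0], [0.5, -3, -1, 0], [0.5, -3, -1, 0], [0.5, -3, 0, 0], [0.5, -3, 0, 0], [0, -3, 0, 0]]])

```text
time: 9.2
tool_pos: [0.3677, -0.3077, 0.3124]
orientation: [0.0, 0.185, 0.983, 0.0]
ft_force: [1.1, 0.1, -0.2]
width: 0.0001
grip_force: 0.0
```

Request:
play_rows(plan=[[[0, -2, 0, 0], [0, -1, 0, 0], [0, 0, 0, 0], [0, 0, 0, 0], [0, 0, 0, 0], [0, 0, 0, 0], [0, 0, 0, 0], [0, 0, 0, 0], [0, 0, 0, 0], [0, 0, 0, 0]]])

```text
time: 10.2
tool_pos: [0.3578, -0.3348, 0.3124]
orientation: [0.0, 0.185, 0.983, -0.0]
ft_force: [-0.8, 0.1, -0.3]
width: -0.0003
grip_force: 0.0
```

Request:
play_rows(plan=[[[0, 0, 0, 0], [0, 0, 0, 0], [0, 0, 0, 0], [0, 0, 0, 0], [0, 0, 0, 0], [0, 0, 0, 0], [0, 0, 0, 0], [0, 0, 0, 0], [0, 0, 0, 0], [0, 0, 0, 0]]])

```text
time: 11.2
tool_pos: [0.3578, -0.3349, 0.3123]
orientation: [-0.0, 0.185, 0.983, -0.0]
ft_force: [-1.5, -0.1, 0.0]
width: -0.0
grip_force: 0.0
```

Request:
play_rows(plan=[[[0, 0, 0, 0], [0, 0, 0, 0], [0, 0, 0, 0], [0, 0, 0, 0], [0, 0, 0, 0], [0, 0, 0, 0], [0, 0, 0, 0], [0, 0, 0, 0], [0, 0, 0, 0], [0, 0, 0, 0]]])

```text
time: 12.2
tool_pos: [0.3578, -0.3349, 0.3124]
orientation: [0.0, 0.185, 0.983, -0.0]
ft_force: [-0.6, 0.2, 0.7]
width: -0.0002
grip_force: 0.0
```

Request:
play_rows(plan=[[[0, 0, 0, 0], [0, 0, 0, 0], [0, 0, 0, 0], [0, 0, 0, 0], [0, 0, 0, 0], [0, 0, 0, 0], [0, 0, 0, 0], [0, 0, 0, 0], [0, 0, 0, 0], [0, 0, 0, 0]]])

```text
time: 13.2
tool_pos: [0.3578, -0.3349, 0.3124]
orientation: [0.0, 0.185, 0.983, -0.0]
ft_force: [0.2, 0.2, -0.4]
width: 0.0001
grip_force: 0.0
```

Run:
```python
from bench import robot; import cv2
print(robot.sense()["tool_pos"])
cv2.imwrite("pics/open.png",robot.snapshot("scene")["frame"][:,:,::-1])
```

```text
[ 0.3577863  -0.3348721   0.31235327]
```

View pics/open.png

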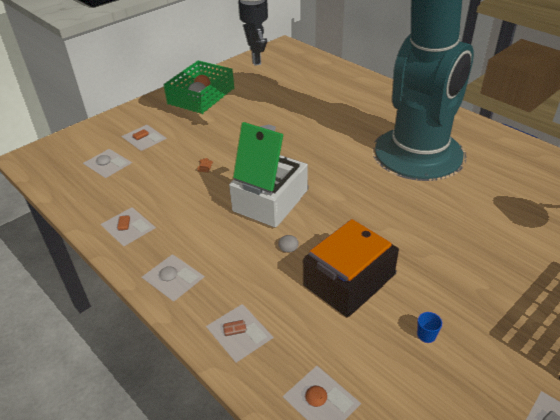

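The green lid stands open with its dot at about (259,135), and the orange lid is shut. The stone (288,243), sherd (205,164) and cup (429,327) haven't moved, and the arm is clear. I'll wait out the one-second hold and check that the lid is still and its angle is right.

Request:
play_rows(plan=[[[0, 0, 0, 0], [0, 0, 0, 0], [0, 0, 0, 0], [0, 0, 0, 0], [0, 0, 0, 0], [0, 0, 0, 0], [0, 0, 0, 0], [0, 0, 0, 0], [0, 0, 0, 0], [0, 0, 0, 0]]])

```text
time: 14.25
tool_pos: [0.3578, -0.3349, 0.3124]
orientation: [0.0, 0.185, 0.983, -0.0]
ft_force: [-0.2, 0.9, 0.2]
width: 0.0
grip_force: 0.0
```

Request:
play_rows(plan=[[[0, 0, 0, 0], [0, 0, 0, 0], [0, 0, 0, 0], [0, 0, 0, 0], [0, 0, 0, 0], [0, 0, 0, 0], [0, 0, 0, 0], [0, 0, 0, 0], [0, 0, 0, 0], [0, 0, 0, 0]]])

```text
time: 15.25
tool_pos: [0.3578, -0.3349, 0.3124]
orientation: [0.0, 0.185, 0.983, -0.0]
ft_force: [-0.1, -0.7, 0.1]
width: -0.0001
grip_force: 0.0
```

Run:
```python
from bench import robot; from h import *
c=robot.snapshot("scene"); a=cv2.imread("pics/open.png")[:,:,::-1]
print("change",np.abs(c["frame"][110:230,220:320].astype(int)-a[110:230,220:320]).max(), dot(c,(259,135)))
u=np.array([.96,.28,0]); D=np.array([.447,-.162,.132]); H=D+.13*u-[0,0,.012]
for t in(.8,.95,1.05,1.15,1.25):
    r=-.13*u*np.cos(t)+np.array([0,0,.13*np.sin(t)]); n=u*np.sin(t)+np.array([0,0,np.cos(t)])
    print(t,proj(c,H+r+.012*n))
```

```text
change 19 (array([259.45445929, 135.43408208]), np.int32(42))
0.8 [267.52710791 137.01713917]
0.95 [264.00888716 136.48898271]
1.05 [261.46337312 136.76677055]
1.15 [258.78532427 137.56097849]
1.25 [256.0015522  138.87560915]
```

The dot's position corresponds to about 1.13 rad, and the lid is still, so I'm handing in.

```bash
python3 -c "
from bench import robot; print(robot.hand_in())"
```

```text
the job is handed in; nothing more can be done
None
```

I pressed the green lid once to its stop and it popped up by itself, staying open and still at about 1.13 rad by the camera; the orange lid, stone, sherd and cup look unmoved, and the job is handed in (no verdict came back).

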